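# Load the sprung check scale to its gate with a column of parts tins

### The job

The pad carrier has been left on the pan of the spring scale: take it off and lay it flat on the black rubber mat. Then weigh out an order by stacking closed steel parts tins in one square column on the pan (each tin centred over the pan with its long side in line with the pan's long side) until the pan's pointer comes to rest between the two bars of the scale's gate; leave any tin you do not need standing on the bench. Set things down gently without driving the pan onto its bottom stop, and do not disturb the canisters, bolt, sleeve or piston cup.

Things in the scene. Friction and masses are not known exactly. Their poses are not given: they have to be found in the camera images.
- pan (a joint): Downward travel of the scale's sprung pan in m: 0 when empty (pan top 200 mm above the bench), growing as it is loaded, about 0.1226 m per kg (spring 80 N/m, damped, settles in under 1 s). The bottom stop is at 0.112. At the start the pad carrier's weight holds it at about 0.0895, below the gate.
- pan_top (a point): Centre of the top of the scale pan, a flat rimless steel plate 62 mm along its x by 84 mm along its y (long side), 8 mm thick; it moves with the pan and turns with the scale. Under it: a 58 mm square tower 75 mm high on a foot 165 x 110 x 22 mm that reaches from 52 mm behind (-x) to 113 mm ahead (+x) of the pan's centre.
- pointer (a point): Tip of the black pointer, a 6 mm wide arm carried by the pan on its +x side, ending in a 16 mm wide, 4 mm high cross piece; the point is 79 mm along +x from the pan's centre and 6 mm below the pan's top, at the pointer's mid height.
- gate_mid (a point): Middle of the scale's gate: two level aluminium bars 4 mm thick, one above the other, 15 mm clear between, beside the pointer's tip (they span y 9 to 33 mm, x 74 to 84 mm from the pan's axis). The point is midway in height, in the pointer's path, x 79, y 0. Height differs from start to start, set for this order. Its 18 x 18 x 36 mm clamp block is on a 10 mm post 167 mm high at x 79, y 40 mm.
- gate (a joint): How far below the empty pointer's height the gate is set, m: the pan joint value at which the pointer is midway between the bars. Stays as set, between 0.054 and 0.076.
- scale: The spring scale's grey fixed frame. Origin: on the bench under the pan's centre; its x points to the pointer and gate side, its y along the pan's long side.
- mat: Black rubber mat fixed on the bench, 120 mm along its x, 160 mm along its y, 4 mm thick. Origin: centre of its underside.
- carrier: Polished cast iron pad carrier, dark, H-shaped, lying flat on the pan at the start, its long side roughly along the pan's. 66 mm along x, 104 mm along y, 0.73 kg. Middle web 30 mm wide (x), 20 mm high and 68 mm long along y between the two end ears; ears 18 mm thick along y, 66 mm along x, 30 mm high. Origin: centre of its underside; z up. Best taken across the web.
- tin_tall: Closed plain steel parts tin with a pressed-on lid, 48 mm high, 50 mm along its x by 72 mm along its y (long side); weighs about 300 g, its true weight being up to 12 % more or less. Stands on the bench at the start. Origin: centre of its underside, z up.
- tin_mid: Closed plain steel parts tin with a pressed-on lid, 34 mm high, 50 mm along its x by 72 mm along its y (long side); weighs about 200 g, its true weight being up to 12 % more or less. Stands on the bench at the start. Origin: centre of its underside, z up.
- tin_low_a: Closed plain steel parts tin with a pressed-on lid, 24 mm high, 50 mm along its x by 72 mm along its y (long side); weighs about 100 g, its true weight being up to 12 % more or less. Stands on the bench at the start. Origin: centre of its underside, z up. There are two of this low size, alike to look at.
- tin_low_b: Closed plain steel parts tin with a pressed-on lid, 24 mm high, 50 mm along its x by 72 mm along its y (long side); weighs about 100 g, its true weight being up to 12 % more or less. Stands on the bench at the start. Origin: centre of its underside, z up. There are two of this low size, alike to look at.
- canister_a: Bystander: clear screw-top plastic canister with white lid, 44 mm across, 75 mm high, standing among the tins. Origin: centre of its underside.
- canister_b: Bystander: a second canister, just as canister_a.
- piston_cup: Bystander: black nylon piston cup, 44 mm across, 30 mm high, standing among the tins. Origin: centre of its underside.
- sleeve: Bystander: bronze guide sleeve, 26 mm across, 40 mm high, standing on end among the tins. Origin: centre of its underside.
- bolt: Bystander: steel caliper mounting bolt standing on its 24 mm head, 54 mm high, among the tins. Origin: centre of its underside.
Things that resemble listed ones, but are neither listed nor needed, are in the scene too. What is shaped like the tin_low_a but purple is not meant.

How it is judged:
On the way:
1. the pad carrier lies released on the rubber mat (contact force between carrier and mat above 3 N and horizontal distance between carrier and mat below 0.06 m and angle between carrier's own z axis and vertical below 0.1 rad and linear speed of carrier below 0.02 m/s and contact force between the fingers and carrier below 0.2 N), for 0.2 s.
At the end, for the whole second after the job is handed in: Carrier flat on the mat (within 60 mm of its centre); pan at rest, pointer within 7.5 mm of the gate's middle; each tin either in the column (upright, within 9 mm and 0.15 rad of the pan's centre and long side) or standing on the bench over 60 mm from the pan's centre (all of step 1 and z of pointer in the frame of gate_mid between -0.0075 and 0.0075 m and velocity of joint pan between -0.01 and 0.01 m/s and ((height (world z) of tin_tall above 0.05 m and horizontal distance between tin_tall and pan_top below 0.009 m and angle between the y axis of tin_tall and the y axis of pan_top, either way round below 0.15 rad and angle between tin_tall's own z axis and vertical below 0.06 rad) or (height (world z) of tin_tall below 0.012 m and angle between tin_tall's own z axis and vertical below 0.1 rad and horizontal distance between tin_tall and pan_top above 0.06 m)) and linear speed of each of tin_tall, tin_mid, tin_low_a, tin_low_b below 0.02 m/s and ((height (world z) of tin_mid above 0.05 m and horizontal distance between tin_mid and pan_top below 0.009 m and angle between the y axis of tin_mid and the y axis of pan_top, either way round below 0.15 rad and angle between tin_mid's own z axis and vertical below 0.06 rad) or (height (world z) of tin_mid below 0.012 m and angle between tin_mid's own z axis and vertical below 0.1 rad and horizontal distance between tin_mid and pan_top above 0.06 m)) and ((height (world z) of tin_low_a above 0.05 m and horizontal distance between tin_low_a and pan_top below 0.009 m and angle between the y axis of tin_low_a and the y axis of pan_top, either way round below 0.15 rad and angle between tin_low_a's own z axis and vertical below 0.06 rad) or (height (world z) of tin_low_a below 0.012 m and angle between tin_low_a's own z axis and vertical below 0.1 rad and horizontal distance between tin_low_a and pan_top above 0.06 m)) and ((height (world z) of tin_low_b above 0.05 m and horizontal distance between tin_low_b and pan_top below 0.009 m and angle between the y axis of tin_low_b and the y axis of pan_top, either way round below 0.15 rad and angle between tin_low_b's own z axis and vertical below 0.06 rad) or (height (world z) of tin_low_b below 0.012 m and angle between tin_low_b's own z axis and vertical below 0.1 rad and horizontal distance between tin_low_b and pan_top above 0.06 m))); the robot touches nothing.
It fails at once if a bystander moved more than 30 mm or was knocked over (distance of any of canister_a, canister_b, piston_cup, sleeve, bolt from where it was at the start of the episode above 0.03 m or angle between any of canister_a, canister_b, piston_cup, sleeve, bolt's own z axis and vertical above 0.6 rad).
It fails at once if the pan was driven onto its bottom stop (value of joint pan above 0.11 m).
It also fails if it takes over 72 s, if anything falls off the work surface, if the arm or the gripper's body presses on something with over 40 N, if the wrist force passes 120 N, or if a joint passes its speed limit or range.

### The arm

A 6-joint arm with a two-finger parallel gripper is mounted at the origin on the work surface. World frame = base frame: x ahead of the robot, y to its left, z up, the work surface at z = 0. Lengths are in m, angles in rad, forces in N, time in s.
With the tool pointing down it reaches from about 0.35 to 0.85 m from the base axis. Payload 8.1 kg.
Tool frame: the origin (TCP) lies on the centre line of the jaws, within the pads' length; the fingertips stand robot.tips_ahead ahead of it and the grasp point (between the pads) lies 6 mm ahead of it (robot.tips_ahead is the distance from the TCP to the fingertips, in m); z points along the fingers, y is the line along which they close (so a half turn about z gives the same grasp; the last joint's range is limited). The gripper opens to 93 mm and grips with 3 to 60 N. Pads are 15 mm wide; open, the fingers measure 128 mm over their backs; the gripper's body (75 mm by 188 mm) begins 65 mm behind the grasp point.
Start: joints at [-1.229, 0.13, 1.488, -0, 1.523, -0.085], TCP at [0.248, -0.546, 0.244] pointing down, gripper open.
Joint ranges: [-2.96, 2.96], [-0.89, 2.26], [0.02, 2.5], [-1.34, 4.48], [0, 2.73], [-2.66, 2.66]. Speed limits (rad/s): [2.39, 2.39, 2.79, 3.14, 3.14, 3.14].

### API

Orientations are given as a rotation vector (axis times angle).
In Python, from plant import robot gives the robot as it stands.
- The arm moves only by the tool apply_moves, never from a script. Its arguments are lists of equal length, an entry for each row: "delta_pos": the shift along the tool's x, y, z in cm, a list of three; "twist": the turn about the tool's z in rad. A call has 1 to 8 rows; each row shifts and turns the commanded pose from where the row before left it, along the tool's axes as they then stand; what a row does not reach is not made up. A row lasts 1/8 s, in which the tool goes at most 62.5 mm and 10.7 degrees, less where a joint would pass 70% of its speed; a pose out of reach is approached as far as the arm can. A call with a gripper value outside its range is refused whole. "gripper" is the finger opening in cm, from 0 to 9.3, set as the call begins (left out, the last holds). The fingers move at their own pace and stop on an object; "squeeze" is the grip in N (left out, the last holds). Time passes only in rows, so rows that do not move let the fingers close. It gives the time, the measured TCP pose, the force, the opening and the grip force at its end, in the units of the state.
- robot.read_state(): the state, without advancing time (a new reading comes with each control period).
- robot.read_camera(name): name is "scene" or "top" or "wrist"; returns a dict with "frame" (400x640x3 uint8, red, green, blue), "vertical_fov" (degrees; the focal length in pixels is half the picture's height over the tangent of half this angle, whatever the lens; pixels are square), "cx", "cy" (the principal point, pixels), "R" (3x3) and "t" (3): a world point X has camera coordinates R X + t. Camera axes: x right, y down, z forward; pixel columns grow to the right and rows downward; lengths in m; the calibration is good to about 2 mm. A picture is of the moment at which its call begins. There is no depth.
- robot.close_job(): hands the job in; it is judged then, once.
The state is a dict: "t": time; "q": joint angles; "dq": joint speeds; "joint_torque": joint torques, N m; "tool_pos": TCP position; "orientation": TCP orientation; "force": force on the tool from outside, world axes, zero at the start; "wrist_torque": the same for the moment, N m; "opening": finger opening in m; "gripper_force": force on a finger pad.
Only numpy, scipy, OpenCV 4.12 (cv2) and the standard library are available. Lean on these libraries where they do the work, as an engineer would, in place of code of your own. Each camera call takes 0.05 s, during which the arm holds its last target. There are 200 camera calls.

## Working session

There is one attempt and no reset: what is moved stays moved. The work goes in short steps, Python scripts to look and compute and a tool call to move; the robot and the scene stay as the last step left them, time stands still between calls to the robot, and variables do not carry over. Pictures are saved under pics/ and viewed, at most 10 in all, crops included, and the job is handed in when it is done.

Besides the shell and the picture viewer there is one more tool, called by a JSON object that holds its "fn" and its "kwargs". apply_moves: Moves the arm, as the interface text tells. Its arguments: {"type":"object","properties":{"delta_pos":{"type":"array"},"twist":{"type":"array"},"gripper":{"type":"number"},"squeeze":{"type":"number"}},"required":["delta_pos","twist"]}

```bash
ls; mkdir -p pics
cat > h.py <<'E'
import numpy as np, cv2
from plant import robot
def cam(n):
    c=robot.read_camera(n); f=200/np.tan(np.radians(c["vertical_fov"])/2)
    c["f"]=f; c["R"]=np.array(c["R"]); c["t"]=np.array(c["t"]); return c
def save(c,name): cv2.imwrite("pics/"+name,cv2.cvtColor(c["frame"],cv2.COLOR_RGB2BGR))
def ray(c,u,v,z):
    d=c["R"].T@np.array([(u-c["cx"])/c["f"],(v-c["cy"])/c["f"],1]); o=-c["R"].T@c["t"]
    return o+d*(z-o[2])/d[2]
def proj(c,X):
    p=c["R"]@np.array(X)+c["t"]; return p[:2]/p[2]*c["f"]+[c["cx"],c["cy"]]
E
python3 - <<'E'
from h import *
for n in("scene","top"):
    c=cam(n); save(c,n+"0.png"); np.savez(n+"0.npz",**{k:c[k] for k in c})
    print(n,c["f"],c["cx"],c["cy"],-c["R"].T@c["t"],c["R"].round(2).tolist())
s=robot.read_state(); print(s,robot.tips_ahead)
E
```

```text
pics
scene 445.1112564536935 312.611051764297 189.09039425782882 [ 1.11425084 -0.55818671  0.75778283] [[0.7, 0.71, -0.02], [0.41, -0.42, -0.81], [-0.58, 0.56, -0.59]]
top 486.5628516302629 319.2180788176397 195.50936587426068 [0.29800211 0.03426899 1.48514097] [[0.01, -1.0, 0.02], [-0.98, -0.02, -0.17], [0.17, -0.02, -0.98]]
{'t': 0.1, 'q': array([-1.22939267e+00,  1.31085571e-01,  1.48919571e+00, -5.03016308e-06,
        1.52300734e+00, -8.54296537e-02]), 'dq': array([ 4.33986885e-04, -1.43498383e-03, -3.12520660e-03, -9.01391696e-05,
       -2.49695361e-04, -1.17517370e-03]), 'joint_torque': array([ 2.04055446e-03, -5.61341035e+01, -4.93095124e+01,  7.71248178e-02,
        2.91421416e-02, -5.42419127e-05]), 'tool_pos': array([ 0.24823312, -0.54570722,  0.24267845]), 'orientation': array([-3.06867584e+00, -6.65034417e-01,  3.47671677e-04]), 'force': array([-0.48304282,  1.07351555,  0.22718989]), 'wrist_torque': array([ 0.02956329, -0.0009466 ,  0.01444731]), 'gripper_force': 0.0, 'opening': 0.09276218320179934} 0.025
```

View pics/scene0.png

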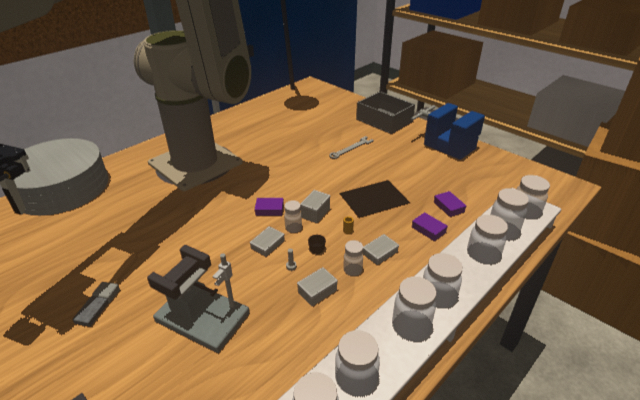

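View pics/top0.png

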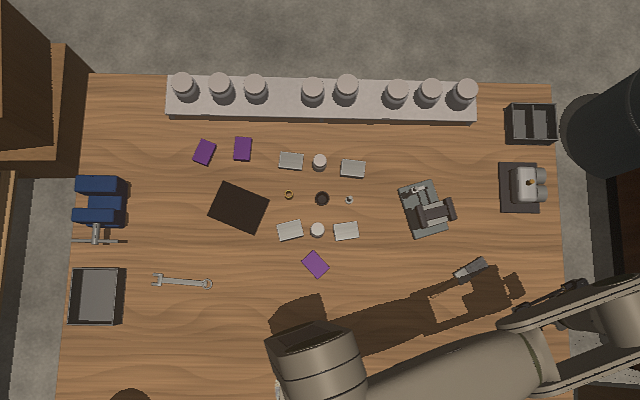

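The scene view shows the carrier on the scale (~180,270), four tins (~268,240; 315,205; 318,286; 380,249) and the mat (375,197). In the top view, the tins are at (291,160), (353,168), (290,230) and (346,231), the mat at (238,208), and the carrier at (437,212).

Run:
```python
from h import *
a=cv2.imread("pics/top0.png")[130:260,195:465]; b=cv2.imread("pics/scene0.png")[170:360,140:440]
a=cv2.resize(a,None,fx=2.9,fy=2.9,interpolation=cv2.INTER_CUBIC)
cv2.imwrite("pics/c1.png",a)
b=cv2.resize(b,None,fx=2.66,fy=2.66,interpolation=cv2.INTER_CUBIC); cv2.imwrite("pics/c2.png",b)
c=dict(np.load("top0.npz"));hsv=cv2.cvtColor(c["frame"],cv2.COLOR_RGB2HSV)
m=((hsv[...,1]<60)&(hsv[...,2]>110)).astype(np.uint8)
m[:140]=0;m[250:]=0;m[:,:260]=0;m[:,390:]=0
cs,_=cv2.findContours(m,cv2.RETR_EXTERNAL,cv2.CHAIN_APPROX_NONE)
for k in cs:
    if cv2.contourArea(k)>60: print("tin?",cv2.contourArea(k),cv2.minAreaRect(k))
m=((hsv[...,2]<60)).astype(np.uint8); m[:,:195]=0;m[:,280:]=0;m[:170]=0;m[245:]=0
cs,_=cv2.findContours(m,cv2.RETR_EXTERNAL,cv2.CHAIN_APPROX_NONE)
k=max(cs,key=cv2.contourArea);r=cv2.minAreaRect(k);print("mat",r,[ray(c,*p,0.004)[:2].round(3) for p in cv2.boxPoints(r)],ray(c,*r[0],.004))
```

```text
tin? 125.0 ((317.0000305175781, 229.00003051757812), (12.727922439575195, 12.727920532226562), 45.0)
tin? 352.5 ((345.9075012207031, 230.3988037109375), (16.422176361083984, 23.72092056274414), 81.25383758544922)
tin? 376.0 ((289.38238525390625, 229.52944946289062), (16.734956741333008, 24.738632202148438), 75.96376037597656)
tin? 336.0 ((352.82928466796875, 167.53659057617188), (23.411483764648438, 15.902141571044922), 6.340191841125488)
tin? 114.0 ((319.1499938964844, 159.95001220703125), (12.016654968261719, 12.965337753295898), 71.56504821777344)
tin? 332.5 ((290.55487060546875, 160.006103515625), (23.632347106933594, 15.791709899902344), 6.340191841125488)
mat ((237.75, 207.25), (51.20951461791992, 38.998016357421875), 23.198589324951172) [array([0.492, 0.346]), array([0.604, 0.305]), array([0.544, 0.157]), array([0.433, 0.2  ])] [0.51775865 0.25210884 0.004     ]
```

View pics/c1.png

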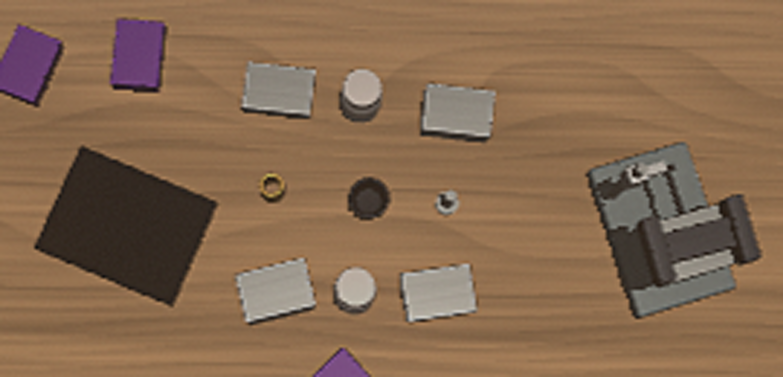

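View pics/c2.png

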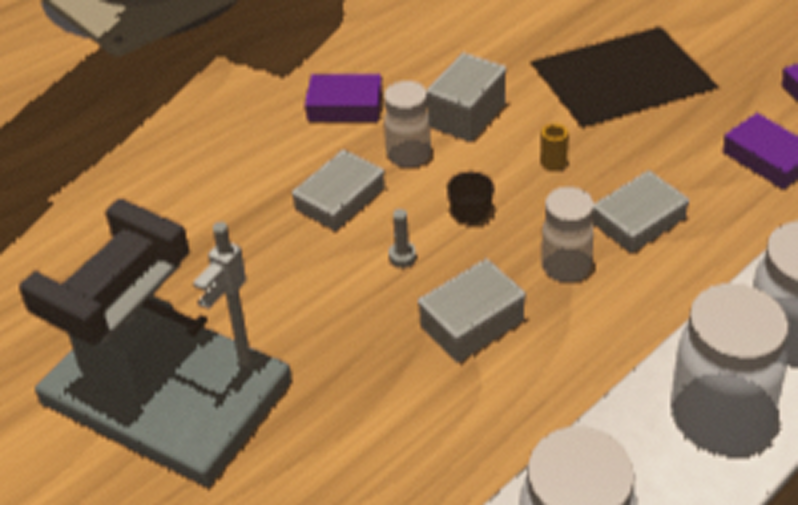

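The top crop separates the tins: the tall one is at top-view px (289,229), the mid at (353,168), and the lows at (346,230) and (290,160). The carrier's ears are at crop (656,252) and (741,229), and the foot's corners at (683,143), (588,175), (638,317) and (735,287). The gate is at c2 (210,285).

```bash
cat >> h.py <<'E'
from scipy.spatial.transform import Rotation as Rn
def plan(goal,yaw,vmax=5.0,wmax=0.17,start=None):
    """rows (cm, rad) to bring TCP to goal with tool y along world angle yaw (mod pi)"""
    s=robot.read_state(); p=np.array(s["tool_pos"] if start is None else start[0]); M=Rn.from_rotvec(s["orientation"]).as_matrix()
    a=np.arctan2(M[1,1],M[0,1]) if start is None else start[1]
    d=(yaw-a+np.pi/2)%np.pi-np.pi/2
    D=np.array(goal)-p
    n=int(np.ceil(max(np.linalg.norm(D)*100/vmax,abs(d)/wmax,1)))
    tw=round(-d/n,3)   # tool z down: +twist = -world yaw
    pos=[];cur=p.copy();ang=a
    for i in range(n):
        e=p+D*(i+1)/n-cur
        y=np.array([np.cos(ang),np.sin(ang),0]);z=np.array([0,0,-1.]);x=np.cross(y,z)
        r=np.round(np.array([e@x,e@y,e@z])*100,1); pos.append(r.tolist()); cur=cur+(x*r[0]+y*r[1]+z*r[2])/100; ang-=tw
    print(n,"rows delta_pos",pos,"twist",[tw]*n,"| tool z",M[:,2].round(3),"yaw",round(a,3),"end",cur.round(4),round(ang,3),"q6",s["q"][5].round(2))
    return cur,ang
E
python3 - <<'E'
from h import *
c=dict(np.load("top0.npz")); s=dict(np.load("scene0.npz"))
T=lambda u,v,z: ray(c,195+u/2.9,130+v/2.9,z)
e1,e2=T(654,252,.1405),T(739,229,.1405)
print("carrier",(e1+e2)/2, "len",np.linalg.norm(e1-e2),"yaw of y",np.arctan2(*(e1-e2)[1::-1]))
F=[T(u,v,.022) for u,v in((683,143),(588,175),(638,317),(735,287))]
fc=sum(F)/4; x=F[1]-F[2]+F[0]-F[3]; x/=np.linalg.norm(x); y=np.array([-x[1],x[0],0])
pan=fc-.0305*x
print("foot",fc,"size",np.linalg.norm(F[1]-F[2]),np.linalg.norm(F[0]-F[1]),"pan",pan,"x yaw",np.arctan2(x[1],x[0]))
for n,u,v,h,a in(("tall",289.4,229.5,.048,75.96),("mid",352.8,167.5,.034,6.34),("lowA",345.9,230.4,.024,81.25),("lowB",290.55,160,.024,6.34)):
    a=np.radians(a if a<45 else a-90)
    p=ray(c,u+.5,v+.5,h);q=ray(c,u+.5+20*np.cos(a),v+.5+20*np.sin(a),h)
    print(n,p.round(4),"yaw long",np.arctan2(*(p-q)[1::-1]).round(3))
# gate: pixel of post col; project candidate heights at gate bars and pointer
for z in(.10,.12,.14): 
    for nm,dx,dy in(("bar",84,21),("post",79,40),("ptr",79,0)):
        X=pan+dx/1e3*x+dy/1e3*y; X[2]=z; print(nm,z,((proj(s,X)-[140,170])*2.66).round(0))
E
```

```text
carrier [ 0.49128536 -0.32041153  0.1405    ] len 0.08668067938111125 yaw of y 1.8503347902171292
foot [ 0.51895202 -0.31417772  0.022     ] size 0.15774552420471274 0.10844362931580905 pan [ 0.49002232 -0.32383809  0.022     ] x yaw 0.32228352813046435
tall [0.446 0.089 0.048] yaw long 1.834
mid [ 0.6412 -0.0998  0.034 ] yaw long 1.477
lowA [ 0.4486 -0.0803  0.024 ] yaw long 1.74
lowB [0.6634 0.0917 0.024 ] yaw long 1.477
bar 0.1 [219. 303.]
post 0.1 [229. 284.]
ptr 0.1 [196. 321.]
bar 0.12 [215. 285.]
post 0.12 [225. 265.]
ptr 0.12 [192. 302.]
bar 0.14 [212. 265.]
post 0.14 [222. 246.]
ptr 0.14 [188. 283.]
```

Run:
```python
from h import *
plan([.491,-.321,.26],.29)
```

```text
9 rows delta_pos [[3.5, -1.2, -0.2], [3.6, -0.5, -0.2], [3.7, -0.1, -0.2], [3.6, 0.6, -0.2], [3.5, 1.2, -0.2], [3.3, 1.6, -0.2], [2.9, 2.2, -0.1], [2.6, 2.6, -0.2], [2.1, 3.0, -0.2]] twist [np.float64(-0.159), np.float64(-0.159), np.float64(-0.159), np.float64(-0.159), np.float64(-0.159), np.float64(-0.159), np.float64(-0.159), np.float64(-0.159), np.float64(-0.159)] | tool z [-0.001  0.002 -1.   ] yaw -1.144 end [ 0.4906 -0.3214  0.2597] 0.287 q6 -0.09
```

{"fn": "apply_moves", "kwargs": {"delta_pos": [[3.5,-1.2,-0.2],[3.6,-0.5,-0.2],[3.7,-0.1,-0.2],[3.6,0.6,-0.2],[3.5,1.2,-0.2],[3.3,1.6,-0.2],[2.9,2.2,-0.1],[2.6,2.6,-0.2]], "twist": [-0.159,-0.159,-0.159,-0.159,-0.159,-0.159,-0.159,-0.159]}}

```text
t: 1.1
tool_pos: [0.4643, -0.3454, 0.2581]
orientation: [-2.068, -2.364, 0.0]
force: [0.0, 0.5, -0.6]
opening: 0.0927
gripper_force: 0.0
```

{"fn": "apply_moves", "kwargs": {"delta_pos": [[2.1,3.0,-0.2],[0,0,0],[0,0,0]], "twist": [-0.159,0,0]}}

```text
t: 1.48
tool_pos: [0.4904, -0.322, 0.2601]
orientation: [-1.882, -2.514, 0.001]
force: [-0.5, 0.3, 0.2]
opening: 0.0927
gripper_force: 0.0
```

Run:
```python
from h import *
c=cam("wrist"); s=cam("scene"); save(c,"w1.png"); np.savez("w1.npz",**c); np.savez("s1.npz",**s)
b=s["frame"][220:320,150:250]; b=cv2.resize(b,None,fx=4,fy=4,interpolation=cv2.INTER_CUBIC)[...,::-1]
im=np.zeros((400,1040,3),np.uint8); im[:,:640]=c["frame"][...,::-1]; im[:,640:]=b
cv2.imwrite("pics/w1.png",cv2.resize(im,(800,308),interpolation=cv2.INTER_AREA))
st=robot.read_state(); print(st["tool_pos"],st["force"],-c["R"].T@c["t"],c["R"].round(2).tolist(),c["f"])
```

```text
[ 0.49003017 -0.32253931  0.26029789] [ 0.7760533   0.05998374 -0.09846981] [ 0.46915702 -0.24943413  0.40055624] [[0.96, 0.28, -0.0], [0.27, -0.92, 0.27], [0.08, -0.26, -0.96]] 275.86281038463954
```

View pics/w1.png

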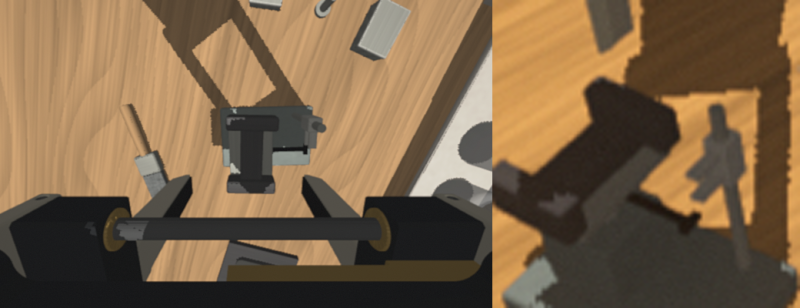

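The wrist view shows the carrier below the jaws, with its far ear at about (250,122) and its near ear at (251,184) in displayed px. The scene inset shows the gate bars at inset px (715,160) and (705,190), and the pointer tip at (693,222), below the gate.

Run:
```python
from h import *
c=dict(np.load("w1.npz")); k=1.3
P=[ray(c,u*k,v*k,z) for u,v,z in((223,121,.1405),(278,121,.1405),(228,183,.1405),(273,183,.1405),(233,150,.1305),(270,150,.1305))]
print(np.round(P,4)); a=(P[0]+P[1])/2; b=(P[2]+P[3])/2
print("centre",(a+b)/2,"len",np.linalg.norm(a-b),"yaw",np.arctan2(*(a-b)[1::-1])-np.pi/2)
s=dict(np.load("s1.npz"));k=800/1040
def I(u,v): return ((u/k-640)/4+150,v/k/4+220)
# vertical line solve: pointer tip (x79,y-ish) known z .1045 ; gate bars
th=.30; x=np.array([np.cos(th),np.sin(th),0]);y=np.array([-x[1],x[0],0])
for pan in (np.array([.490,-.3225,0]),):
    print("post top",proj(s,pan+.079*x+.04*y+[0,0,.167]),"seen",I(718,107))
    print("ptr +y end",proj(s,pan+.079*x+.008*y+[0,0,.1045]),"seen",I(697,213))
    for nm,w in(("up",(705,168)),("lo",(698,193))):
        o=-s["R"].T@s["t"]; 
        # z where bar -y end column/row fits
        zs=np.arange(.09,.16,.001); e=[proj(s,pan+.079*x+.009*y+[0,0,z])[1]-I(*w)[1] for z in zs]
        print(nm,zs[np.argmin(np.abs(e))],I(*w),proj(s,pan+.079*x+.009*y+[0,0,zs[np.argmin(np.abs(e))]]))
plan([.4905,-.3215,.14],.29)
```

```text
[[ 0.4505 -0.2904  0.1405]
 [ 0.515  -0.2714  0.1405]
 [ 0.4777 -0.368   0.1405]
 [ 0.535  -0.3511  0.1405]
 [ 0.4721 -0.3252  0.1305]
 [ 0.5189 -0.3114  0.1305]]
centre [ 0.49457952 -0.3202272   0.1405    ] len 0.08217267947721345 yaw 0.29103845324218747
post top [221.84438392 252.57621267] seen (223.35, 254.775)
ptr +y end [215.97779072 286.50729105] seen (216.52499999999998, 289.225)
up 0.13700000000000004 (219.125, 274.6) [213.82493551 274.43246436]
lo 0.11400000000000002 (216.85, 282.725) [215.59091041 282.78214929]
3 rows delta_pos [[0.0, 0.0, 4.0], [0.1, 0.0, 4.0], [-0.0, 0.1, 4.0]] twist [np.float64(-0.002), np.float64(-0.002), np.float64(-0.002)] | tool z [-0.001  0.    -1.   ] yaw 0.285 end [ 0.4907 -0.3213  0.1403] 0.291 q6 -0.95
```

{"fn": "apply_moves", "kwargs": {"delta_pos": [[0.0,0.2,3.0],[0.1,0.0,3.0],[0,0,2.5],[0,0,2.0],[0,0,1.0],[0,0,0.5],[0,0,0]], "twist": [-0.005,0,0,0,0,0,0], "gripper": 7}}

```text
t: 2.45
tool_pos: [0.4926, -0.3206, 0.1411]
orientation: [1.874, 2.52, 0.0]
force: [-0.4, 0.5, 0.6]
opening: 0.0701
gripper_force: 0.0
```

{"fn": "apply_moves", "kwargs": {"delta_pos": [[0,0,0],[0,0,0],[0,0,0],[0,0,0],[0,0,0],[0,0,0]], "twist": [0,0,0,0,0,0], "gripper": 2, "squeeze": 50}}

```text
t: 3.2
tool_pos: [0.493, -0.3202, 0.1409]
orientation: [1.874, 2.52, 0.001]
force: [4.3, 1.6, -0.2]
opening: 0.0295
gripper_force: 50.0
```

{"fn": "apply_moves", "kwargs": {"delta_pos": [[0,0,-1],[0,0,-2],[0,0,-2],[0,0,-2],[0,0,-2],[0,0,-2],[0,0,-2],[0,0,-1]], "twist": [0,0,0,0,0,0,0,0]}}

```text
t: 4.2
tool_pos: [0.4929, -0.3207, 0.2826]
orientation: [1.873, 2.519, -0.0]
force: [0.4, -0.4, -7.4]
opening: 0.0296
gripper_force: 50.0
```

Run:
```python
from h import *
a=plan([.518,.252,.27],.29)
plan([.518,.252,.036],.29,start=a)
```

```text
12 rows delta_pos [[4.5, 1.6, 0.1], [4.5, 1.5, 0.1], [4.5, 1.6, 0.1], [4.5, 1.6, 0.1], [4.6, 1.6, 0.1], [4.5, 1.5, 0.1], [4.5, 1.6, 0.1], [4.5, 1.6, 0.1], [4.5, 1.6, 0.1], [4.5, 1.5, 0.2], [4.5, 1.6, 0.1], [4.5, 1.6, 0.1]] twist [np.float64(0.0), np.float64(0.0), np.float64(0.0), np.float64(0.0), np.float64(0.0), np.float64(0.0), np.float64(0.0), np.float64(0.0), np.float64(0.0), np.float64(0.0), np.float64(0.0), np.float64(0.0)] | tool z [ 0.002 -0.001 -1.   ] yaw 0.292 end [0.5182 0.2518 0.2696] 0.292 q6 -0.96
5 rows delta_pos [[0.0, -0.0, 4.7], [0.0, -0.0, 4.6], [0.0, -0.0, 4.7], [0.0, -0.0, 4.7], [0.0, -0.0, 4.7]] twist [np.float64(0.0), np.float64(0.0), np.float64(0.0), np.float64(0.0), np.float64(0.0)] | tool z [ 0.002 -0.001 -1.   ] yaw 0.292 end [0.5182 0.2518 0.0356] 0.292 q6 -0.96
```

{"fn": "apply_moves", "kwargs": {"delta_pos": [[4.5,1.6,0.1],[4.5,1.6,0.1],[4.5,1.6,0.1],[4.5,1.6,0.1],[4.5,1.6,0.1],[4.5,1.6,0.1],[4.5,1.6,0.1],[4.5,1.6,0.1]], "twist": [0,0,0,0,0,0,0,0]}}

```text
t: 5.2
tool_pos: [0.5111, 0.0628, 0.2726]
orientation: [-1.875, -2.521, 0.0]
force: [0.7, -0.6, -7.4]
opening: 0.0295
gripper_force: 50.0
```

{"fn": "apply_moves", "kwargs": {"delta_pos": [[4.5,1.6,0.1],[4.5,1.6,0.2],[4.5,1.6,2.0],[4.5,1.6,4.0],[0,0,5],[0,0,5],[0,0,4],[0,0,2]], "twist": [0,0,0,0,0,0,0,0]}}

```text
t: 6.2
tool_pos: [0.5189, 0.2514, 0.0466]
orientation: [-1.873, -2.519, 0.006]
force: [-0.3, -0.8, -6.3]
opening: 0.0295
gripper_force: 50.0
```

{"fn": "apply_moves", "kwargs": {"delta_pos": [[0,0,1.0],[0,0,0.3],[0,0,0]], "twist": [0,0,0]}}

```text
t: 6.58
tool_pos: [0.522, 0.2525, 0.0382]
orientation: [1.874, 2.52, 0.003]
force: [0.2, 0.1, -7.3]
opening: 0.0298
gripper_force: 50.0
```

{"fn": "apply_moves", "kwargs": {"delta_pos": [[0,0,0.2],[0,0,0.1],[0,0,0.1],[0,0,0]], "twist": [0,0,0,0]}}

```text
t: 7.08
tool_pos: [0.5214, 0.2523, 0.0343]
orientation: [1.874, 2.521, 0.001]
force: [-5.9, -2.8, 5.9]
opening: 0.0296
gripper_force: 50.0
```

{"fn": "apply_moves", "kwargs": {"delta_pos": [[0,0,0],[0,0,0],[0,0,0],[0,0,0],[0,0,-3],[0,0,-5],[0,0,-5]], "twist": [0,0,0,0,0,0,0], "gripper": 7}}

```text
t: 7.95
tool_pos: [0.5204, 0.2519, 0.1636]
orientation: [-1.874, -2.521, 0.001]
force: [0.9, 0.0, 0.8]
opening: 0.0702
gripper_force: 0.0
```

Run:
```python
from h import *
t=cam("top"); np.savez("t2.npz",**t); s=cam("scene"); np.savez("s2.npz",**s)
a=cv2.resize(t["frame"][150:260,190:470],None,fx=2.85,fy=2.85,interpolation=cv2.INTER_CUBIC)
b=cv2.resize(s["frame"][215:355,140:260],None,fx=2,fy=2,interpolation=cv2.INTER_CUBIC)
im=np.zeros((600,800,3),np.uint8); im[:a.shape[0],:a.shape[1]]=a; im[314:314+280,:240]=b
w=cam("wrist"); np.savez("w2.npz",**w); im[314:594,260:708]=cv2.resize(w["frame"],(448,280),interpolation=cv2.INTER_AREA)
cv2.imwrite("pics/m2.png",im[...,::-1])
hsv=cv2.cvtColor(t["frame"],cv2.COLOR_RGB2HSV)
p,a=plan([.446,.089,.16],1.834-np.pi/2)
```

```text
4 rows delta_pos [[-3.4, -3.0, 0.2], [-3.4, -3.0, 0.1], [-3.4, -3.0, 0.2], [-3.4, -3.0, 0.2]] twist [np.float64(0.007), np.float64(0.007), np.float64(0.007), np.float64(0.007)] | tool z [ 0.007  0.003 -1.   ] yaw 0.292 end [0.4458 0.089  0.1598] 0.264 q6 0.07
```

View pics/m2.png

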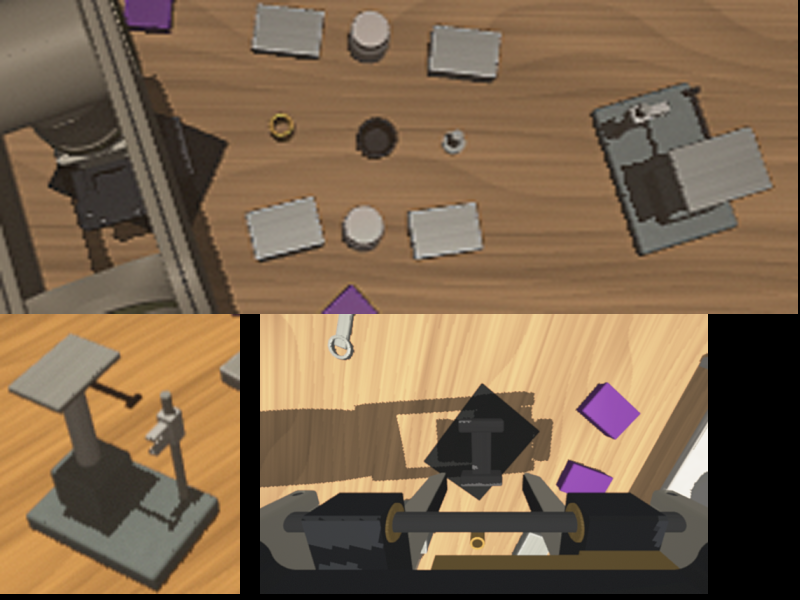

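The carrier lies on the mat and the pan has risen free (top inset corners ~(668,158)…(772,187)). The scene inset shows the pointer tip at (135,401), and the gate bars near (158,433) and (152,448).

Run:
```python
from h import *
c=dict(np.load("t2.npz"));hsv=cv2.cvtColor(c["frame"],cv2.COLOR_RGB2HSV); g=cv2.cvtColor(c["frame"],cv2.COLOR_RGB2GRAY)
roi=np.s_[190:228,415:466]; m=np.zeros(g.shape,np.uint8)
print(hsv[210,445],hsv[185,420],hsv[230,450],hsv[210,420])
m[roi]=((np.abs(hsv[roi][...,2].astype(int)-int(hsv[210,445,2]))<25)&(hsv[roi][...,1]<70)).astype(np.uint8)
m=cv2.morphologyEx(m,cv2.MORPH_OPEN,np.ones((3,3)))
cs,_=cv2.findContours(m,cv2.RETR_EXTERNAL,cv2.CHAIN_APPROX_NONE);k=max(cs,key=cv2.contourArea);r=cv2.minAreaRect(k)
B=[ray(c,u+.5,v+.5,.2) for u,v in cv2.boxPoints(r)]; B=np.array(B)
print(r,B.round(4).tolist(),"c",B.mean(0),np.linalg.norm(B[0]-B[1]),np.linalg.norm(B[1]-B[2]),[np.arctan2(*(B[i]-B[i+1])[1::-1]) for i in(0,1)])
# hand corners
H=np.array([ray(c,190+u/2.85,150+v/2.85,.2) for u,v in((667,156),(752,127),(773,187),(690,213))]);print(H.round(4).tolist(),H.mean(0))
s=dict(np.load("s2.npz"))
def I(u,v): return (140+u/2,215+(v-314)/2)
pan=np.array([.4925,-.3210,0])
for th in(.29,.31,.33):
  x=np.array([np.cos(th),np.sin(th),0]);y=np.array([-x[1],x[0],0])
  for n,X,o in(("ptr",pan+.079*x+[0,0,.194],I(134,401)),("posttop",pan+.079*x+.04*y+[0,0,.167],I(167,395)),("bars .13",pan+.079*x+.015*y+[0,0,.13],I(154,441)),("bars .14",pan+.079*x+.015*y+[0,0,.14],I(154,441)),("pan-y+x?",pan+.031*x-.042*y+[0,0,.2],I(65,409))): print(th,n,proj(s,X).round(1),np.round(o,1))
```

```text
[ 19  27 133] [ 34  17 105] [ 15 116 130] [16 47 60]
((442.31317138671875, 208.9021453857422), (22.549589157104492, 30.0064640045166), 72.6459732055664) [[0.5089, -0.2782, 0.2], [0.5348, -0.3566, 0.2], [0.4764, -0.3727, 0.2], [0.451, -0.2949, 0.2]] c [ 0.49277697 -0.3255917   0.2       ] 0.08254834229735568 0.06054290497845419 [np.float64(1.8900167214353187), np.float64(0.2703885310384957)]
[[0.5044, -0.2751, 0.2], [0.5337, -0.3568, 0.2], [0.4767, -0.3747, 0.2], [0.4507, -0.2955, 0.2]] [ 0.49138548 -0.32553907  0.2       ]
0.29 ptr [207.2 256.2] [207.  258.5]
0.29 posttop [223.2 253.2] [223.5 255.5]
0.29 bars .13 [217.6 275.5] [217.  278.5]
0.29 bars .14 [216.8 271.8] [217.  278.5]
0.29 pan-y+x? [169.8 259.7] [172.5 262.5]
0.31 ptr [207.8 255.7] [207.  258.5]
0.31 posttop [223.4 252.5] [223.5 255.5]
0.31 bars .13 [218.  274.9] [217.  278.5]
0.31 bars .14 [217.2 271.2] [217.  278.5]
0.31 pan-y+x? [170.4 259.6] [172.5 262.5]
0.33 ptr [208.3 255.1] [207.  258.5]
0.33 posttop [223.5 251.8] [223.5 255.5]
0.33 bars .13 [218.3 274.3] [217.  278.5]
0.33 bars .14 [217.6 270.6] [217.  278.5]
0.33 pan-y+x? [171.  259.5] [172.5 262.5]
```

{"fn": "apply_moves", "kwargs": {"delta_pos": [[-3.4,-3.0,0.2],[-3.4,-3.0,0.1],[-3.4,-3.0,0.2],[-3.4,-3.0,0.2],[0,0,0],[0,0,0]], "twist": [0.007,0.007,0.007,0.007,0,0], "gripper": 9}}

```text
t: 8.85
tool_pos: [0.4431, 0.0882, 0.1549]
orientation: [-1.91, -2.493, 0.0]
force: [-0.1, -0.2, -0.7]
opening: 0.0897
gripper_force: 0.0
```

{"fn": "apply_moves", "kwargs": {"delta_pos": [[0.1,0.3,4],[0,0,4],[0,0,2],[0,0,1],[0,0,0]], "twist": [0,0,0,0,0]}}

```text
t: 9.48
tool_pos: [0.4458, 0.0904, 0.0451]
orientation: [-1.908, -2.494, 0.001]
force: [0.6, 0.6, 0.2]
opening: 0.0898
gripper_force: 0.0
```

{"fn": "apply_moves", "kwargs": {"delta_pos": [[0,0,0],[0,0,0],[0,0,0],[0,0,0],[0,0,0]], "twist": [0,0,0,0,0], "gripper": 4, "squeeze": 35}}

```text
t: 10.1
tool_pos: [0.4466, 0.0899, 0.0461]
orientation: [1.909, 2.494, 0.001]
force: [1.6, 0.0, 1.4]
opening: 0.0497
gripper_force: 35.0
```

Run:
```python
from h import *
p=robot.read_state()["tool_pos"]; print(p,robot.read_state()["opening"])
a=plan([p[0],p[1],.27],.264)
a=plan([.4925,-.324,.27],.30,start=a)
```

```text
[0.44657052 0.08989203 0.0460846 ] 0.04973077543642429
5 rows delta_pos [[0.0, 0.0, -4.5], [0.0, 0.0, -4.5], [0.0, 0.0, -4.4], [0.0, 0.0, -4.5], [0.0, 0.0, -4.5]] twist [np.float64(-0.0), np.float64(-0.0), np.float64(-0.0), np.float64(-0.0), np.float64(-0.0)] | tool z [ 0.001  0.    -1.   ] yaw 0.264 end [0.4466 0.0899 0.2701] 0.264 q6 -0.18
9 rows delta_pos [[-4.6, -0.7, 0.0], [-4.5, -0.7, 0.0], [-4.6, -0.8, 0.0], [-4.6, -0.7, 0.0], [-4.5, -0.8, 0.0], [-4.6, -0.8, 0.0], [-4.5, -0.8, 0.0], [-4.6, -0.9, 0.0], [-4.5, -0.8, 0.0]] twist [np.float64(-0.004), np.float64(-0.004), np.float64(-0.004), np.float64(-0.004), np.float64(-0.004), np.float64(-0.004), np.float64(-0.004), np.float64(-0.004), np.float64(-0.004)] | tool z [ 0.001  0.    -1.   ] yaw 0.264 end [ 0.4925 -0.3235  0.2701] 0.3 q6 -0.18
```

{"fn": "apply_moves", "kwargs": {"delta_pos": [[0,0,-3],[0,0,-4.5],[0,0,-4.5],[0,0,-4.5],[-4.6,-0.7,-4.5],[-4.5,-0.7,-1.4],[-4.6,-0.8,0],[-4.6,-0.7,0]], "twist": [0,0,0,0,-0.004,-0.004,-0.004,-0.004]}}

```text
t: 11.1
tool_pos: [0.4663, -0.094, 0.2678]
orientation: [-1.889, -2.509, 0.0]
force: [0.0, 0.0, -2.8]
opening: 0.0497
gripper_force: 35.0
```

{"fn": "apply_moves", "kwargs": {"delta_pos": [[-4.5,-0.8,0],[-4.6,-0.8,0],[-4.5,-0.8,0],[-4.6,-0.9,0],[-4.5,-0.8,0],[0,0,0],[0,0,0],[0,0,0]], "twist": [-0.004,-0.004,-0.004,-0.004,-0.004,0,0,0]}}

```text
t: 12.1
tool_pos: [0.4918, -0.3209, 0.2679]
orientation: [-1.863, -2.529, -0.0]
force: [0.7, 0.3, -3.1]
opening: 0.0496
gripper_force: 35.0
```

Run:
```python
from h import *
print(robot.read_state()["tool_pos"],[robot.read_state()["force"][2]])
w=cam("wrist"); np.savez("w3.npz",**w)
cv2.imwrite("pics/w3.png",w["frame"][...,::-1])
```

```text
[ 0.49184834 -0.32088742  0.26790729] [np.float64(-3.099414005579777)]
```

View pics/w3.png

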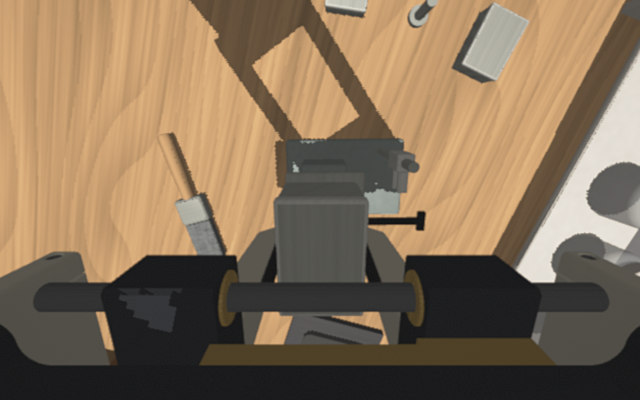

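The wrist view shows the held tall tin over the pan: the tin's far top edge is at row 197 (cols 277–367), the pan's far edge at row ~175 (cols ~283–362), and the pointer's cross piece at (421,221).

Run:
```python
from h import *
c=dict(np.load("w3.npz")); th=.30
x=np.array([np.cos(th),np.sin(th),0]);y=np.array([-x[1],x[0],0])
t=np.array([.49185,-.32089,0]); t2=np.array([.4925,-.3256,0])
for n,u,v,z in(("panedge L",284,175,.2),("panedge R",364,175,.2),("ptr",421,221,.194),("tin L",277,197,.27),("tin R",367,197,.27)):
    P=ray(c,u,v,z); print(n,P.round(4),"rel TCP x,y",((P-t)@x).round(4),((P-t)@y).round(4))
g=cv2.cvtColor(c["frame"],cv2.COLOR_RGB2GRAY)
print(g[165:205,320].tolist()); print(g[178,270:380].tolist())
```

```text
panedge L [ 0.4545 -0.296   0.2   ] rel TCP x,y -0.0284 0.0348
panedge R [ 0.5131 -0.2778  0.2   ] rel TCP x,y 0.033 0.0349
ptr [ 0.5724 -0.301   0.194 ] rel TCP x,y 0.0828 -0.0048
tin L [ 0.4591 -0.2925  0.27  ] rel TCP x,y -0.0229 0.0368
tin R [ 0.5038 -0.2785  0.27  ] rel TCP x,y 0.024 0.0369
[70, 72, 73, 73, 73, 72, 72, 73, 80, 82, 83, 84, 84, 84, 84, 84, 84, 76, 72, 71, 71, 71, 71, 70, 71, 73, 72, 71, 73, 73, 73, 78, 83, 86, 90, 96, 99, 101, 101, 91]
[167, 165, 163, 162, 164, 162, 136, 99, 81, 81, 84, 84, 86, 84, 82, 81, 83, 86, 85, 85, 83, 85, 85, 86, 86, 86, 85, 83, 84, 83, 84, 84, 84, 83, 86, 86, 85, 85, 85, 85, 84, 86, 86, 85, 85, 84, 84, 83, 84, 84, 84, 84, 83, 82, 82, 85, 85, 86, 87, 87, 86, 85, 84, 83, 85, 86, 87, 85, 86, 86, 87, 87, 86, 84, 86, 86, 87, 87, 87, 86, 87, 86, 85, 84, 85, 86, 86, 86, 87, 85, 85, 84, 84, 82, 76, 71, 72, 71, 73, 72, 72, 72, 72, 73, 72, 73, 73, 73, 72, 72]
```

{"fn": "apply_moves", "kwargs": {"delta_pos": [[-0.5,0.1,0.5],[0,0,1.0],[0,0,1.0],[0,0,1.0],[0,0,1.0],[0,0,0.8],[0,0,0],[0,0,0]], "twist": [0,0,0,0,0,0,0,0]}}

```text
t: 13.15
tool_pos: [0.4943, -0.3265, 0.2154]
orientation: [1.864, 2.528, -0.0]
force: [-0.8, 1.0, 0.1]
opening: 0.0495
gripper_force: 35.0
```

{"fn": "apply_moves", "kwargs": {"delta_pos": [[0,0,0.2],[0,0,0],[0,0,0],[0,0,0]], "twist": [0,0,0,0]}}

```text
t: 13.65
tool_pos: [0.4944, -0.3267, 0.2133]
orientation: [1.864, 2.528, -0.0]
force: [0.5, -1.0, -0.9]
opening: 0.0497
gripper_force: 35.0
```

{"fn": "apply_moves", "kwargs": {"delta_pos": [[0,0,0.1],[0,0,0],[0,0,0],[0,0,-2],[0,0,-4],[0,0,-5],[0,0,0]], "twist": [0,0,0,0,0,0,0], "gripper": 8.5}}

```text
t: 14.52
tool_pos: [0.4961, -0.3278, 0.3298]
orientation: [1.858, 2.52, -0.001]
force: [0.2, -0.1, 0.5]
opening: 0.0852
gripper_force: 0.0
```

Run:
```python
from h import *
s=cam("scene"); np.savez("s4.npz",**s)
w=cam("wrist"); np.savez("w4.npz",**w)
im=np.zeros((400,800,3),np.uint8)
im[:,:480]=cv2.resize(w["frame"][60:360,140:500],(480,400)); im[:,490:790]=cv2.resize(s["frame"][220:320,155:230],(300,400),interpolation=cv2.INTER_CUBIC)
cv2.imwrite("pics/m4.png",im[...,::-1])
p=robot.read_state()["tool_pos"];print(p)
a=plan([.6412,-.0998,.2],1.477-np.pi/2)
plan([.4486,-.0803,.2],1.74-np.pi/2)
```

```text
[ 0.49474286 -0.32675897  0.32415636]
6 rows delta_pos [[2.9, 3.4, 2.1], [3.1, 3.3, 2.0], [3.3, 3.0, 2.1], [3.5, 2.9, 2.1], [3.7, 2.5, 2.0], [3.9, 2.3, 2.1]] twist [np.float64(0.066), np.float64(0.066), np.float64(0.066), np.float64(0.066), np.float64(0.066), np.float64(0.066)] | tool z [ 0.002 -0.002 -1.   ] yaw 0.3 end [ 0.6407 -0.0997  0.2002] -0.096 q6 -0.97
6 rows delta_pos [[4.2, 0.5, 2.1], [4.1, 0.4, 2.0], [4.2, 0.3, 2.1], [4.2, 0.2, 2.1], [4.1, 0.1, 2.0], [4.2, 0.0, 2.1]] twist [np.float64(0.022), np.float64(0.022), np.float64(0.022), np.float64(0.022), np.float64(0.022), np.float64(0.022)] | tool z [ 0.002 -0.002 -1.   ] yaw 0.3 end [ 0.4486 -0.0804  0.2002] 0.168 q6 -0.97
```

View pics/m4.png

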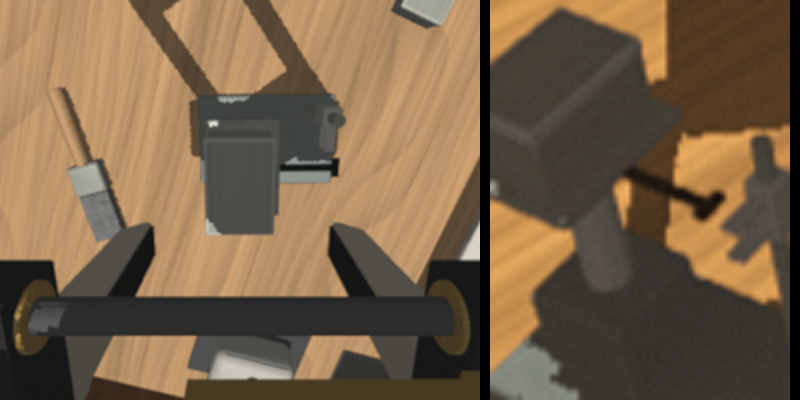

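The tall tin stands centred on the pan, with the pointer at inset (708,205), above the gate bars (tips ~(733,215) and (733,250)). About 30 mm more travel is needed, so the mid tin goes next.

{"fn": "apply_moves", "kwargs": {"delta_pos": [[2.9,3.4,0.5],[3.1,3.3,2.0],[3.3,3.0,3.1],[3.5,2.9,3.1],[3.7,2.5,3.0],[3.9,2.3,3.1],[0,0,1],[0,0,0]], "twist": [0.066,0.066,0.066,0.066,0.066,0.066,0,0], "gripper": 9}}

```text
t: 15.62
tool_pos: [0.6388, -0.0993, 0.1621]
orientation: [-2.322, -2.112, 0.004]
force: [-0.3, -0.1, -0.4]
opening: 0.0901
gripper_force: 0.0
```

Run:
```python
from h import *
w=cam("wrist"); np.savez("w5.npz",**w)
g=w["frame"]; cv2.imwrite("pics/w5.png",g[...,::-1])
hsv=cv2.cvtColor(g,cv2.COLOR_RGB2HSV)
u,v=proj(w,[.6412,-.0998,.034]); print(u,v,hsv[int(v),int(u)])
plan([.6412,-.0998,.034],1.477-np.pi/2)
m=np.zeros(hsv.shape[:2],np.uint8); u,v=int(u),int(v); r=np.s_[v-60:v+60,u-60:u+60]
m[r]=((hsv[r][...,1]<50)&(np.abs(hsv[r][...,2].astype(int)-int(hsv[v,u,2]))<30))
cs,_=cv2.findContours(m,cv2.RETR_EXTERNAL,cv2.CHAIN_APPROX_NONE);k=max(cs,key=cv2.contourArea);R=cv2.minAreaRect(k)
B=np.array([ray(w,a+.5,b+.5,.034) for a,b in cv2.boxPoints(R)]);print(R,B[:,:2].round(4).tolist(),B.mean(0),[np.linalg.norm(B[i]-B[i+1]) for i in(0,1)],[np.arctan2(*(B[i]-B[i+1])[1::-1]) for i in(0,1)])
```

```text
323.76012449193973 197.5543649593808 [35 18 87]
3 rows delta_pos [[0.0, 0.1, 4.3], [0.0, 0.0, 4.3], [0.0, 0.1, 4.4]] twist [np.float64(-0.001), np.float64(-0.001), np.float64(-0.001)] | tool z [-0.001 -0.    -1.   ] yaw -0.096 end [ 0.6415 -0.1002  0.0337] -0.093 q6 -0.14
((328.5, 192.5), (71.0, 51.0), 90.0) [[0.6253, -0.0577], [0.6746, -0.0623], [0.6701, -0.1362], [0.6171, -0.1313]] [ 0.6467581  -0.09688116  0.034     ] [np.float64(0.04952502267132396), np.float64(0.07401394591691343)] [np.float64(3.048015800508316), np.float64(1.5099208754716793)]
```

{"fn": "apply_moves", "kwargs": {"delta_pos": [[0.1,0.4,4],[0,0,4],[0,0,3],[0,0,1],[0,0,0.7],[0,0,0]], "twist": [0,0,0,0,0,0]}}

```text
t: 16.42
tool_pos: [0.6451, -0.0993, 0.0383]
orientation: [2.325, 2.111, 0.001]
force: [-0.7, 0.4, -0.4]
opening: 0.09
gripper_force: 0.0
```

{"fn": "apply_moves", "kwargs": {"delta_pos": [[0,0,0],[0,0,0],[0,0,0],[0,0,0],[0,0,0]], "twist": [0,0,0,0,0], "gripper": 4, "squeeze": 35}}

```text
t: 17.05
tool_pos: [0.6445, -0.0988, 0.0372]
orientation: [2.325, 2.112, 0.0]
force: [0.4, 0.5, 0.4]
opening: 0.0496
gripper_force: 35.0
```

Run:
```python
from h import *
s=robot.read_state(); p=s["tool_pos"]; print(p,s["opening"])
a=plan([p[0],p[1],.275],-.094)
a=plan([.4945,-.3262,.275],.30,start=a)
```

```text
[ 0.6444625  -0.09875017  0.03718701] 0.04957377654091491
5 rows delta_pos [[0.0, 0.0, -4.8], [0.0, 0.0, -4.7], [0.0, 0.0, -4.8], [0.0, 0.0, -4.7], [0.0, 0.0, -4.8]] twist [np.float64(-0.0), np.float64(-0.0), np.float64(-0.0), np.float64(-0.0), np.float64(-0.0)] | tool z [ 0. -0. -1.] yaw -0.096 end [ 0.6445 -0.0988  0.2752] -0.096 q6 -0.13
6 rows delta_pos [[-4.0, -2.1, 0.0], [-3.9, -2.4, 0.0], [-3.7, -2.6, 0.0], [-3.5, -2.9, 0.0], [-3.3, -3.1, 0.0], [-3.1, -3.3, 0.0]] twist [np.float64(-0.066), np.float64(-0.066), np.float64(-0.066), np.float64(-0.066), np.float64(-0.066), np.float64(-0.066)] | tool z [ 0. -0. -1.] yaw -0.096 end [ 0.4947 -0.326   0.2752] 0.3 q6 -0.13
```

{"fn": "apply_moves", "kwargs": {"delta_pos": [[0,0,-3.3],[0,0,-4.7],[0,0,-4.8],[0,0,-4.7],[0,0,-4.8],[-4.0,-2.1,-1.5],[-3.9,-2.4,0],[-3.7,-2.6,0]], "twist": [0,0,0,0,0,-0.066,-0.066,-0.066]}}

```text
t: 18.05
tool_pos: [0.5689, -0.2136, 0.275]
orientation: [-2.102, -2.335, 0.0]
force: [0.1, -0.4, -1.9]
opening: 0.0496
gripper_force: 35.0
```

{"fn": "apply_moves", "kwargs": {"delta_pos": [[-3.5,-2.9,0],[-3.3,-3.1,0],[-3.1,-3.3,0],[0,0,0],[0,0,0],[0,0,0],[0,0,0]], "twist": [-0.066,-0.066,-0.066,0,0,0,0]}}

```text
t: 18.92
tool_pos: [0.4952, -0.3251, 0.275]
orientation: [-1.863, -2.53, -0.0]
force: [0.2, -0.0, -1.6]
opening: 0.0498
gripper_force: 35.0
```

Run:
```python
from h import *
f=[]
for i in range(8): f.append(robot.read_state()["force"][2]); cam("wrist") if i<7 else 0
print(np.mean(f)); w=cam("wrist"); np.savez("w6.npz",**w)
g=cv2.cvtColor(w["frame"],cv2.COLOR_RGB2GRAY); print(g[160:225,322].tolist())
print([proj(w,[.4945,-.3262,.2135])])
plan([.4945,-.3265,.275],.30)
```

```text
-1.7074740970628053
[82, 83, 82, 83, 83, 83, 83, 81, 73, 69, 69, 71, 72, 71, 72, 76, 85, 94, 101, 103, 96, 86, 81, 75, 71, 70, 71, 73, 71, 72, 72, 77, 82, 87, 93, 100, 103, 104, 99, 89, 84, 85, 85, 85, 85, 86, 86, 85, 84, 85, 85, 85, 86, 84, 84, 85, 85, 85, 86, 86, 84, 84, 85, 85, 85]
[array([320.63460304, 220.76874876])]
1 rows delta_pos [[-0.0, -0.0, 0.0]] twist [np.float64(0.0)] | tool z [-0.  0. -1.] yaw 0.3 end [ 0.4946 -0.326   0.2751] 0.3 q6 -0.97
```

Run:
```python
from h import *
c=dict(np.load("w6.npz")); th=.30; x=np.array([np.cos(th),np.sin(th),0]);y=np.array([-x[1],x[0],0])
t=np.array(robot.read_state()["tool_pos"])
for v,z in((197,.2718),(179,.2135)): print(((ray(c,322,v,z)-t)@y).round(4))
g=cv2.cvtColor(c["frame"],cv2.COLOR_RGB2GRAY); print(g[182,265:380].tolist()); print(g[205,265:380].tolist())
```

```text
0.0354
0.033
[167, 168, 168, 166, 162, 161, 159, 162, 170, 174, 175, 173, 159, 118, 89, 82, 82, 81, 83, 85, 85, 82, 88, 90, 86, 81, 78, 79, 81, 81, 82, 82, 83, 82, 81, 80, 80, 80, 81, 81, 82, 80, 82, 81, 82, 80, 80, 82, 82, 82, 82, 82, 82, 82, 81, 81, 80, 81, 81, 82, 82, 81, 82, 80, 80, 79, 81, 80, 80, 80, 81, 83, 81, 81, 80, 81, 82, 82, 82, 81, 80, 80, 81, 81, 81, 82, 86, 91, 90, 83, 77, 73, 72, 72, 72, 72, 73, 72, 72, 73, 72, 72, 72, 73, 71, 71, 72, 72, 73, 71, 85, 124, 133, 103, 76]
[158, 162, 171, 176, 175, 174, 176, 178, 180, 172, 130, 98, 96, 95, 88, 85, 85, 86, 85, 84, 84, 85, 85, 83, 85, 84, 83, 84, 84, 83, 84, 85, 85, 85, 85, 84, 84, 85, 83, 83, 84, 84, 85, 85, 84, 84, 83, 83, 84, 83, 84, 83, 84, 82, 82, 83, 83, 86, 85, 85, 85, 84, 84, 84, 84, 84, 84, 83, 83, 84, 83, 83, 84, 82, 82, 82, 82, 83, 83, 82, 83, 82, 83, 83, 84, 85, 87, 86, 86, 85, 86, 84, 84, 84, 84, 82, 83, 83, 91, 97, 96, 104, 134, 153, 156, 155, 155, 154, 153, 154, 154, 155, 160, 161, 161]
```

{"fn": "apply_moves", "kwargs": {"delta_pos": [[-0.1,0,1.0],[0,0,1.0],[0,0,1.0],[0,0,0.8],[0,0,0.7],[0,0,0],[0,0,0]], "twist": [0,0,0,0,0,0,0]}}

```text
t: 20.2
tool_pos: [0.4949, -0.327, 0.2304]
orientation: [1.864, 2.528, 0.0]
force: [-0.9, -0.4, -1.1]
opening: 0.0497
gripper_force: 35.0
```

{"fn": "apply_moves", "kwargs": {"delta_pos": [[0,0,0.1],[0,0,0],[0,0,0],[0,0,0],[0,0,-3],[0,0,-4],[0,0,0],[0,0,0]], "twist": [0,0,0,0,0,0,0,0], "gripper": 8.5}}

```text
t: 21.2
tool_pos: [0.4948, -0.327, 0.2987]
orientation: [-1.864, -2.528, 0.0]
force: [-0.6, 0.2, 0.5]
opening: 0.0853
gripper_force: 0.0
```

Run:
```python
from h import *
s=cam("scene"); np.savez("s7.npz",**s); w=cam("wrist"); np.savez("w7.npz",**w)
im=np.zeros((420,800,3),np.uint8)
im[:,:395]=cv2.resize(w["frame"][100:310,220:430],(395,420)); im[:400,400:800]=cv2.resize(s["frame"][225:325,155:255],(400,400),interpolation=cv2.INTER_CUBIC)
cv2.imwrite("pics/m7.png",im[...,::-1]); print(robot.read_state()["tool_pos"])
```

```text
[ 0.49435426 -0.32660607  0.29742295]
```

View pics/m7.png

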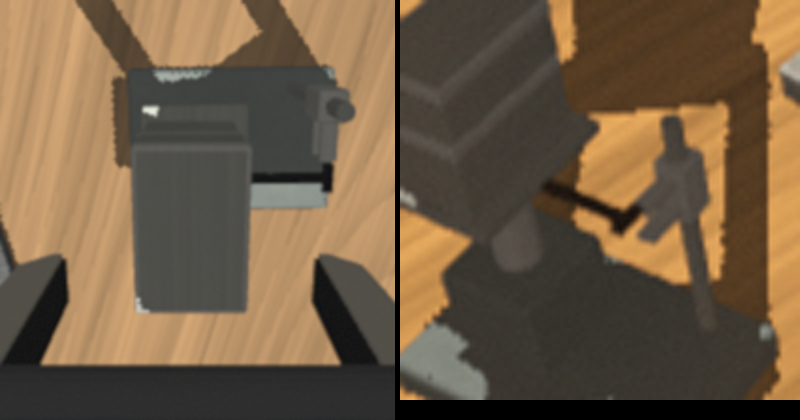

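The mid tin is stacked square on the tall one. The pointer's cross piece, at inset (618–638, 230–210), is about level with the upper bar (642,205), so roughly 9 mm more is needed and a low tin should bring it in.

Run:
```python
from h import *
a=plan([.450,-.0795,.15],.169)
```

```text
6 rows delta_pos [[4.2, 0.5, 2.5], [4.1, 0.4, 2.4], [4.2, 0.4, 2.5], [4.2, 0.2, 2.4], [4.1, 0.1, 2.5], [4.2, 0.1, 2.4]] twist [np.float64(0.022), np.float64(0.022), np.float64(0.022), np.float64(0.022), np.float64(0.022), np.float64(0.022)] | tool z [-0.002  0.002 -1.   ] yaw 0.3 end [ 0.4502 -0.0798  0.1504] 0.168 q6 -0.97
```

{"fn": "apply_moves", "kwargs": {"delta_pos": [[4.2,0.5,0],[4.1,0.4,1.5],[4.2,0.4,3],[4.2,0.2,3.5],[4.1,0.1,3.5],[4.2,0.1,3.2],[0,0,0],[0,0,0]], "twist": [0.022,0.022,0.022,0.022,0.022,0.022,0,0], "gripper": 9}}

```text
t: 22.3
tool_pos: [0.4506, -0.0804, 0.152]
orientation: [-2.026, -2.401, 0.001]
force: [-0.5, -0.3, -0.8]
opening: 0.0896
gripper_force: 0.0
```

Run:
```python
from h import *
w=cam("wrist"); hsv=cv2.cvtColor(w["frame"],cv2.COLOR_RGB2HSV)
u,v=proj(w,[.450,-.0795,.024]); print(u,v,hsv[int(v),int(u)])
m=np.zeros(hsv.shape[:2],np.uint8); u,v=int(u),int(v); r=np.s_[v-60:v+60,u-60:u+60]
m[r]=((hsv[r][...,1]<50)&(np.abs(hsv[r][...,2].astype(int)-int(hsv[v,u,2]))<30))
cs,_=cv2.findContours(m,cv2.RETR_EXTERNAL,cv2.CHAIN_APPROX_NONE);k=max(cs,key=cv2.contourArea);R=cv2.minAreaRect(k)
B=np.array([ray(w,a+.5,b+.5,.024) for a,b in cv2.boxPoints(R)]);print(R,B.mean(0),[np.linalg.norm(B[i]-B[i+1]) for i in(0,1)],[np.arctan2(*(B[i]-B[i+1])[1::-1]) for i in(0,1)])
plan([.450,-.0795,.030],.169)
f=[]
for i in range(8): f.append(robot.read_state()["force"][2]); cam("wrist") if i<7 else 0
print("tare",np.mean(f))
```

```text
320.55789119058625 196.41430868845822 [24 15 86]
((323.5, 194.0), (70.0, 51.0), 90.0) [ 0.4533036  -0.07823054  0.024     ] [np.float64(0.049616049673555485), np.float64(0.07319185513324529)] [np.float64(-2.971804357957379), np.float64(1.7688074326386363)]
3 rows delta_pos [[0.1, -0.0, 4.1], [0.0, -0.1, 4.1], [0.1, 0.0, 4.1]] twist [np.float64(-0.0), np.float64(-0.0), np.float64(-0.0)] | tool z [ 0.001 -0.001 -1.   ] yaw 0.168 end [ 0.4498 -0.0792  0.0297] 0.168 q6 -0.46
tare 0.06859802315694863
```

Average centre ≈ (0.451, −0.079).

{"fn": "apply_moves", "kwargs": {"delta_pos": [[0.1,0.1,4],[0,0,4],[0,0,2.5],[0,0,1],[0,0,0.6],[0,0,0]], "twist": [0,0,0,0,0,0]}}

```text
t: 23.45
tool_pos: [0.452, -0.0792, 0.0317]
orientation: [2.027, 2.399, 0.001]
force: [-0.1, -0.7, 0.1]
opening: 0.0899
gripper_force: 0.0
```

{"fn": "apply_moves", "kwargs": {"delta_pos": [[0,0,0],[0,0,0],[0,0,0],[0,0,0],[0,0,0]], "twist": [0,0,0,0,0], "gripper": 4, "squeeze": 35}}

```text
t: 24.08
tool_pos: [0.4516, -0.079, 0.0312]
orientation: [2.027, 2.4, 0.0]
force: [1.2, 0.1, 0.8]
opening: 0.0495
gripper_force: 35.0
```

Run:
```python
from h import *
s=robot.read_state(); p=s["tool_pos"]; print(p,s["opening"])
a=plan([p[0],p[1],.28],.168)
a=plan([.4946,-.3266,.28],.30,start=a)
```

```text
[ 0.45156937 -0.07904117  0.03118194] 0.049507636811042845
5 rows delta_pos [[0.0, 0.0, -5.0], [0.0, 0.0, -5.0], [0.0, 0.0, -4.9], [0.0, 0.0, -5.0], [0.0, 0.0, -5.0]] twist [np.float64(0.0), np.float64(0.0), np.float64(0.0), np.float64(0.0), np.float64(0.0)] | tool z [ 0.  0. -1.] yaw 0.168 end [ 0.4516 -0.079   0.2802] 0.168 q6 -0.45
6 rows delta_pos [[-4.2, 0.0, 0.0], [-4.2, -0.1, 0.0], [-4.2, -0.1, 0.0], [-4.1, -0.3, 0.0], [-4.2, -0.3, 0.0], [-4.2, -0.5, 0.0]] twist [np.float64(-0.022), np.float64(-0.022), np.float64(-0.022), np.float64(-0.022), np.float64(-0.022), np.float64(-0.022)] | tool z [ 0.  0. -1.] yaw 0.168 end [ 0.4944 -0.3269  0.2802] 0.3 q6 -0.45
```

{"fn": "apply_moves", "kwargs": {"delta_pos": [[0,0,-4],[0,0,-5],[0,0,-5],[0,0,-5],[0,0,-5],[-4.2,0,-0.9],[-4.2,-0.1,0],[-4.2,-0.1,0]], "twist": [0,0,0,0,0,-0.022,-0.022,-0.022]}}

```text
t: 25.08
tool_pos: [0.4734, -0.2043, 0.2802]
orientation: [1.945, 2.466, 0.0]
force: [-1.1, 0.0, -1.1]
opening: 0.0496
gripper_force: 35.0
```

{"fn": "apply_moves", "kwargs": {"delta_pos": [[-4.1,-0.3,0],[-4.2,-0.3,0],[-4.2,-0.5,0],[0,0,0],[0,0,0],[0,0,0]], "twist": [-0.022,-0.022,-0.022,0,0,0]}}

```text
t: 25.82
tool_pos: [0.4944, -0.3258, 0.2802]
orientation: [-1.863, -2.529, -0.0]
force: [-0.6, 0.5, -1.3]
opening: 0.0496
gripper_force: 35.0
```

Run:
```python
from h import *
f=[]
for i in range(10): f.append(robot.read_state()["force"][2]); w=cam("wrist")
print("F",np.mean(f))
g=cv2.cvtColor(w["frame"],cv2.COLOR_RGB2GRAY); print(g[165:215,322].tolist())
t=plan([.4946,-.3268,.28],.30)
p=np.array(robot.read_state()["tool_pos"]);y=np.array([-np.sin(.3),np.cos(.3),0])
for z in(p[2]-.0312+.024,.226): print(z,[(v,((ray(w,322,v,z)-p)@y).round(4)) for v in(175,180,185,190,195,200)])
```

```text
F -1.2835527409559084
[71, 71, 72, 77, 82, 76, 71, 70, 71, 73, 80, 89, 97, 101, 102, 93, 86, 85, 85, 85, 82, 76, 70, 71, 71, 72, 79, 85, 90, 98, 102, 104, 103, 93, 86, 85, 85, 85, 85, 85, 85, 86, 85, 86, 85, 84, 85, 86, 85, 85]
1 rows delta_pos [[-0.0, 0.0, 0.0]] twist [np.float64(0.0)] | tool z [ 0. -0. -1.] yaw 0.3 end [ 0.4944 -0.3268  0.2801] 0.3 q6 -0.97
0.27291754842903937 [(175, np.float64(0.0467)), (180, np.float64(0.0439)), (185, np.float64(0.0411)), (190, np.float64(0.0383)), (195, np.float64(0.0355)), (200, np.float64(0.0326))]
0.226 [(175, np.float64(0.0375)), (180, np.float64(0.0339)), (185, np.float64(0.0302)), (190, np.float64(0.0264)), (195, np.float64(0.0227)), (200, np.float64(0.0189))]
```

{"fn": "apply_moves", "kwargs": {"delta_pos": [[0,0,1.0],[0,0,1.0],[0,0,0.7],[0,0,0.5],[0,0,0.2],[0,0,0]], "twist": [0,0,0,0,0,0]}}

```text
t: 27.08
tool_pos: [0.4943, -0.3269, 0.2461]
orientation: [-1.865, -2.528, 0.0]
force: [-0.6, 0.5, 0.2]
opening: 0.0494
gripper_force: 35.0
```

{"fn": "apply_moves", "kwargs": {"delta_pos": [[0,0,0],[0,0,0],[0,0,0],[0,0,0],[0,0,-3],[0,0,-4],[0,0,-1],[0,0,0]], "twist": [0,0,0,0,0,0,0,0], "gripper": 8.5}}

```text
t: 28.08
tool_pos: [0.4947, -0.3271, 0.3266]
orientation: [1.864, 2.527, -0.0]
force: [0.3, 0.1, -0.2]
opening: 0.0853
gripper_force: 0.0
```

Run:
```python
from h import *
s=cam("scene"); np.savez("s8.npz",**s); w=cam("wrist"); np.savez("w8.npz",**w); s7=np.load("s7.npz")["frame"]
im=np.zeros((600,800,3),np.uint8)
def z(f,g=1.0): 
    f=f[258:298,192:237]; return np.clip(cv2.resize(f,None,fx=9,fy=9,interpolation=cv2.INTER_NEAREST)*1.6,0,255).astype(np.uint8)
im[:360,:405]=z(s7)[:, :405]; im[:360,395:800]=z(s["frame"])[:, :405]
im[360:,:384]=cv2.resize(w["frame"],(384,240),interpolation=cv2.INTER_AREA)
t=cam("top"); im[360:,400:800]=cv2.resize(t["frame"][140:250,270:470],(400,220))[:240] if 0 else cv2.copyMakeBorder(cv2.resize(t["frame"][140:250,270:470],(400,220)),0,20,0,0,cv2.BORDER_CONSTANT)
cv2.imwrite("pics/m8.png",im[...,::-1])
```

```text
(no output)
```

View pics/m8.png

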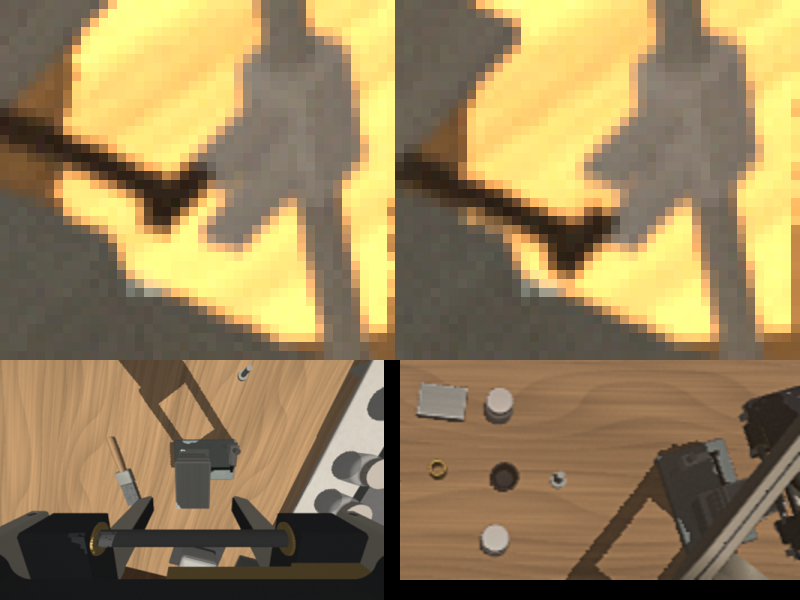

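Run:
```python
from h import *
th=.30;x=np.array([np.cos(th),np.sin(th),0]);y=np.array([-x[1],x[0],0]);pan=np.array([.4942,-.3262,0])
for n in("s2","s4","s7","s8"):
    s=dict(np.load(n+".npz")); g=s["frame"].max(2)[245:300,198:220]
    m=(g<58).astype(np.uint8); 
    vs,us=np.nonzero(m); k=us>=8
    b=vs[k].max(); print(n,"lowest row",b+245,"cols",us[k&(vs==b)]+198,"rightmost",us.max()+198,"rows",vs[us==us.max()]+245)
s=dict(np.load("s8.npz"))
P=lambda X,Y,Z: proj(s,pan+X*x+Y*y+[0,0,Z]).round(1)
for j in(0,.0345,.056,.066,.0695):
    z=.194-j; print(j,"low corner",P(.081,-.008,z-.002),"+y end top",P(.077,.008,z+.002),"+y bot",P(.081,.008,z-.002))
for g in(.060,.065,.070):
    z=.194-g; print(g,"upper bar left corner mid",P(.074,.009,z+.0095),"lower",P(.074,.009,z-.0095),"lower bottom x84",P(.084,.009,z-.0115))
g=s["frame"].max(2); print(g[270:292,208:226])
g=np.load("s7.npz")["frame"].max(2); print(g[270:292,208:226])
```

```text
s2 lowest row 299 cols [206 207 208 209 210 211 212 213 214 215 216] rightmost 217 rows [297 298]
s4 lowest row 299 cols [206 207 208 209 210 211 212 213 214 215 216 217 218 219] rightmost 219 rows [295 296 297 298 299]
s7 lowest row 299 cols [206 207 208 209 210 211 212 213 214 215 216 217 218 219] rightmost 219 rows [295 296 298 299]
s8 lowest row 299 cols [206 207 208 209 210 211 212 213 214 215 217 218 219] rightmost 219 rows [295 296 297 298 299]
0 low corner [203.7 262. ] +y end top [207.4 253.9] +y bot [209.5 256.2]
0.0345 low corner [206.7 275.5] +y end top [210.3 267.4] +y bot [212.3 269.7]
0.056 low corner [208.6 283.5] +y end top [212.  275.5] +y bot [214.  277.8]
0.066 low corner [209.4 287.2] +y end top [212.8 279.2] +y bot [214.8 281.4]
0.0695 low corner [209.7 288.5] +y end top [213.1 280.5] +y bot [215.1 282.7]
0.06 upper bar left corner mid [210.8 273.3] lower [212.3 280.3] lower bottom x84 [216.7 282.9]
0.065 upper bar left corner mid [211.2 275.2] lower [212.7 282.1] lower bottom x84 [217.1 284.7]
0.07 upper bar left corner mid [211.6 277. ] lower [213.1 283.9] low
[... 2629 characters left out ...]
 80 117 172 210 212 121]
 [141 109  95 182 217 218 149  89  81  82  81  81 117 176 209 219 217 143]
 [199 186 175 212 222 217 163 111  90  86  79 104 173 212 217 217 213 153]
 [213 217 216 221 220 219 201 173 159 140 123 165 211 217 216 213 208 161]
 [217 219 218 218 217 216 213 214 214 201 189 211 217 213 210 205 203 183]
 [220 220 218 214 214 212 214 216 216 218 217 217 211 207 204 202 203 200]
 [209 217 216 215 216 215 216 218 218 217 213 209 204 202 200 201 205 206]
 [162 182 195 213 218 219 220 220 215 212 209 203 200 201 198 204 211 214]
 [100  99 128 169 184 201 215 214 210 206 204 200 202 203 209 214 219 222]
 [ 57  53  61  68  88 138 175 191 204 203 203 203 206 211 218 222 223 224]]
```

The pointer now sits between the bars, its cross-piece end at (214,281) against a bar midline of about 280. That puts it 1.5–4 mm below the middle. I'll back the arm away and check that the column is centred from the top camera.

{"fn": "apply_moves", "kwargs": {"delta_pos": [[0,0,-3],[5,0,0],[5,0,0],[5,0,0],[5,0,0],[5,0,0],[0,0,0],[0,0,0]], "twist": [0,0,0,0,0,0,0,0]}}

```text
t: 29.22
tool_pos: [0.4203, -0.0882, 0.3552]
orientation: [-1.863, -2.528, 0.001]
force: [-0.1, -0.2, -0.3]
opening: 0.085
gripper_force: 0.0
```

Run:
```python
from h import *
c=cam("top");np.savez("t9.npz",**c);g=c["frame"].max(2);hsv=cv2.cvtColor(c["frame"],cv2.COLOR_RGB2HSV)
u,v=map(int,proj(c,[.4945,-.3265,.237]).round());print(u,v,hsv[v,u])
m=np.zeros(g.shape,np.uint8);r=np.s_[v-22:v+22,u-25:u+25]
m[r]=(np.abs(g[r].astype(int)-int(g[v,u]))<22)&(hsv[r][...,1]<50)
m=cv2.morphologyEx(m,cv2.MORPH_OPEN,np.ones((3,3)))
cs,_=cv2.findContours(m,cv2.RETR_EXTERNAL,cv2.CHAIN_APPROX_NONE);R=cv2.minAreaRect(max(cs,key=cv2.contourArea))
B=np.array([ray(c,a+.5,b+.5,.237) for a,b in cv2.boxPoints(R)]);print(R,B.mean(0),[np.linalg.norm(B[i]-B[i+1]) for i in(0,1)],[np.arctan2(*(B[i]-B[i+1])[1::-1]) for i in(0,1)])
# pointer drift check in scene vs s8
a=cam("scene")["frame"];b=np.load("s8.npz")["frame"];print(np.abs(a[265:295,195:230].astype(int)-b[265:295,195:230]).mean())
print(robot.read_state()["tool_pos"],robot.read_state()["t"])
```

```text
447 207 [ 19  26 137]
((447.7500305175781, 207.75001525878906), (18.97366714477539, 25.61444854736328), 71.56504821777344) [ 0.49042537 -0.32958708  0.237     ] [np.float64(0.0685543339502857), np.float64(0.0494485902744892)] [np.float64(1.9081052534033636), np.float64(0.2886112064533068)]
15.482857142857142
[ 0.42049218 -0.08882827  0.35534486] 29.325
```

Run:
```python
from h import *
a=cam("scene"); g=a["frame"].max(2); print(g[270:292,206:224])
```

```text
[[173 171 176 184 191 193 193 190 185 189 194 197 196 193 196 194 179 129]
 [173 178 184 190 192 191 187 187 189 194 199 197 195 194 197 194 172 122]
 [181 189 192 189 189 187 188 190 195 198 195 191 194 195 194 172 123  85]
 [189 190 190 187 189 191 193 196 199 196 194 193 196 194 172 124  83  78]
 [190 188 189 190 193 197 201 200 197 192 193 195 191 171 126  82  77  81]
 [188 190 192 195 200 202 200 197 191 193 197 194 173 125 106  81  82  82]
 [188 189 196 199 201 200 180 166 179 191 193 181 126 108 145  97  81  79]
 [190 194 198 201 199 194 170 136 147 158 160 138 112 113 148  96  80  80]
 [199 200 199 198 196 195 191 165 147 130 115 110 146  97  86  78  79  77]
 [184 198 198 199 198 194 191 181 180 173 156 123 146  97  79  78  76  76]
 [121 154 171 193 191 187 183 160 152 178 165  98  87  79  78  75  77 105]
 [ 46  69  96 144 154 167 156 103  77 118  88  77  78  78  74  79 107 161]
 [ 34  36  42  54  69 107  94  56  41  47  57  74  78  76  79 107 164 198]
 [ 62  41  36  38  38  44  45  37  34  47 100  86  76  75 107 163 198 206]
 [136 104  64  38  40  40  41  36  41  76 129  92  85  96 160 198 206 204]
 [187 174 121  56  36  38  35  46 100 146 152 133 123 155 198 205 203 201]
 [193 203 153  65  38  36  44 106 170 200 201 187 176 199 205 200 197 192]
 [184 206 169  83  43  36  80 166 201 204 207 205 204 202 198 196 190 188]
 [139 178 192 149 107  88 152 199 206 205 205 205 203 197 195 190 189 189]
 [ 85 124 156 163 150 158 197 207 206 204 204 198 194 192 188 188 189 193]
 [ 85 119 121 117 136 165 177 192 203 202 198 193 190 188 191 191 195 202]
 [ 75 115 118 118 119 116 124 150 173 184 191 191 190 189 193 199 204 208]]
```

Run:
```python
import numpy as np
g=np.load("s2.npz")["frame"].max(2); print(g[250:268,198:214])
```

```text
[[198 203 211 213 211 211 210 213 209 207 207 205 201 202 207 208]
 [206 212 211 212 212 211 208 209 206 206 203 203 202 205 209 213]
 [193 209 213 212 210 209 208 207 207 205 203 205 207 211 214 218]
 [130 164 175 193 207 209 207 205 205 207 209 209 215 218 217 218]
 [ 52  62  80 127 168 186 202 206 210 188 173 176 201 217 214 211]
 [ 42  42  41  53  77 124 159 175 180 119  73  79 137 203 211 213]
 [ 71  53  50  40  43  52  60  79  96  60  40  39  73 182 211 216]
 [150 138 109  70  52  42  41  46  47  43  41  49 111 185 212 210]
 [203 204 188 162 122  59  43  45  44  41  53 114 181 208 209 204]
 [207 211 217 218 180  80  44  45  40  51 117 182 207 206 200 197]
 [213 216 221 221 168  76  44  41  51 115 177 204 203 199 193 191]
 [220 221 219 214 170 119  71  58 110 175 202 202 195 190 189 185]
 [219 216 213 208 205 189 158 143 175 197 196 190 185 188 185 184]
 [213 207 207 209 213 213 207 201 197 194 187 182 182 182 184 182]
 [207 205 207 210 207 205 203 196 189 186 183 182 183 183 180 177]
 [204 205 207 202 200 196 192 186 182 182 182 185 182 182 176 175]
 [202 203 199 198 193 189 185 178 184 185 185 183 179 174 174 175]
 [201 198 196 191 187 182 180 181 186 186 183 178 175 174 176 183]]
```

```bash
python3 -c "
from plant import robot
print(robot.close_job())"
```

```text
the job is handed in; nothing more can be done
None
```

I handed the job in at about 29 s of the 72 s allowed. The carrier is on the mat, and the tall, mid and one low tin are stacked on the pan. I measure the pointer between the gate bars, 1–4 mm below the middle (limit 7.5 mm). The spare low tin is still on the bench, and the judge's result was not shown.

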